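# Bolt the vise to the tilted index table, then index it

## Robot

A 7-joint arm with a two-finger parallel gripper is mounted at the origin on a cart in front of the work surface, level with it; the furniture and walls round the work are solid. World frame = base frame: x ahead of the robot, y to its left, z up, the work surface at z = 0. Lengths are in m, angles in degrees, forces in N, time in s.
With the tool pointing down it reaches from about 0.35 to 0.9 m from the base axis. Payload 8.1 kg.
Tool frame: the origin (TCP) lies midway between the tips of the shut fingers; the grasp point (between the pads) lies 19 mm behind it; z points along the fingers, y is the line along which they close (so a half turn about z gives the same grasp; the last joint's range is limited). The gripper opens to 85 mm and grips with 20 to 120 N. Pads are 22 mm wide; open, the fingers measure 114 mm over their backs; the gripper's body (76 mm by 85 mm) begins 54 mm behind the grasp point. The pads swing forward as they close: fully open they stand 13 mm farther back than shut.
Start: joints at [-69.362, 24.895, 1.432, 90.138, -0.665, 64.973, -4.303], TCP at [0.279, 0.559, 0.203] pointing down, gripper open.
Joint ranges: [-149.89, 149.89], [-25.12, 119.58], [-72.63, 75.52], [4.76, 147.25], [-75.54, 255.54], [6.69, 114.76], [-157.13, 157.13]. Speed limits (degrees/s): [127.2, 127.2, 172.46, 172.46, 180, 180, 180].

## Interface

Orientations are given as [roll, pitch, yaw] about the fixed x, y, z axes, in that order (R = Rz(yaw) Ry(pitch) Rx(roll)).
In Python, from workcell import robot gives the robot as it stands.
- The arm moves only by the tool carry_out, never from a script. Its argument "targets" is a list of rows, each a list of 2 entries, a list of its own where there are three numbers: the shift along the tool's x, y, z normalised to -1 to 1, where 1 is 25 cm, then the turn, a rotation vector about the tool's x, y, z normalised to -1 to 1, where 1 is 0.5 rad. A call has 1 to 20 rows; each row is the pose to reach, as a shift and turn from the pose commanded when the call began, along the tool's axes at that moment; what a row does not reach only later rows make up. A row lasts 1/10 s, in which the tool goes at most 50 mm and 8.59 degrees, less where a joint would pass 70% of its speed; a pose out of reach is approached as far as the arm can. A call with a number of a shift or a turn outside -1 to 1 is refused whole. A call with a gripper value outside its range is refused whole. "gripper" is the gripper command: -1 is fully open, 1 is shut, values between are in proportion, set as the call begins (left out, the last holds). The fingers move at their own pace and stop on an object; "force" is the grip in N (left out, the last holds). Time passes only in rows, so rows that repeat a pose let the fingers close. It gives the time, the measured TCP pose, the force, the opening and the grip force at its end, in the units of the state.
- robot.get_obs(): the state, without advancing time (a new reading comes with each control period).
- robot.get_image(name): name is "side" or "top"; returns the picture (420x560x3 uint8, blue, green, red); there is no depth.
- robot.calibration(name): a dict with "fx", "fy", "cx", "cy" (pixels), "R" (3x3) and "t" (3): a world point X has camera coordinates R X + t. Camera axes: x right, y down, z forward; pixel columns grow to the right and rows downward; lengths in m; the calibration is good to about 2 mm. A picture is of the moment at which its call begins. calibration takes no time and is no camera call.
- robot.job_done(): hands the job in; it is judged then, once.
Trained networks look in the newest picture that a camera, given by its name, has taken for a name from the list of things; names that differ only in an ending like _2 or _b are one class to them, and where a whole thing is asked for, a point or a joint stands for the part that bears it (a point fixed in the world has none). Each returns a list of dicts, best first, with "confidence" (0 to 1); they miss things now and then, are a little off and sometimes report something else, mostly with a low value. They report only what shows in the picture. A call takes as long as a camera call.
- robot.recognise(label, camera): "at" ([x, y, z] in m, in world coordinates, good to about 4 mm: the middle of the surface that is visible of it).
- robot.spot_point(label, camera): "at" ([x, y, z] in m, in world coordinates, good to about 4 mm: a listed point, or the origin of a listed thing).
The state is a dict: "t": time; "joints": joint angles; "joint_vel": joint speeds; "joint_torque": joint torques, N m; "tool_pos": TCP position; "orientation": TCP orientation; "force": force on the tool from outside, world axes, zero at the start; "moment": the same for the moment, N m; "width": opening from 0.0 (shut) to 1.0 (fully open); "grip_force": force on a finger pad.
Only numpy, scipy, OpenCV 4.12 (cv2) and the standard library are available. Lean on these libraries where they do the work, as an engineer would, in place of code of your own. Each camera call takes 0.05 s, during which the arm holds its last target. There are 200 camera calls.

## Task

The small drill vise on the tilted index table is held by one bolt only. With the table at its present stop, take the shortest of the three T-bolts from the wooden rack, put its head down into the table's slot beside the vise's empty lug, turn it clockwise until it lies square under the slot's lips, slide it into the lug and tighten its thumb nut firmly. Then turn the table by its handle to the next stop clockwise (45 degrees, seen from above), let go, and leave the other bolts in the rack and everything else where it is.

Things in the scene. Friction and masses are not known exactly. Their poses are not given: they have to be found in the camera images.
- short_bolt: The T-bolt to use, shortest of three upright in the rack; grip it by its thumb_nut. Origin: centre of the underside of its hammer head; z up the shank, x along the head. Head 28 (x) x 14.5 (y) x 7.5 mm, chamfered foot; shank 12 mm. Two head corners are rounded: in the slot it turns only clockwise from above, a quarter turn, and jams 5 to 12 degrees past square. 0.16 kg with nut.
- thumb_nut: Round knurled nut on short_bolt, 34 mm high. Origin: centre of its flange's underside, 29 mm above the bolt's origin at the start. Flange 34 mm across, 4 mm thick; knurled body 28 mm across, 4 to 34 mm above the origin. Stiff on its thread (0.06 N m): turning it turns the whole bolt until the head jams; from there it runs down the thread, or draws the bolt up.
- nut_turn (a joint): How far thumb_nut has been turned on its thread, rad; 0 at the start, grows clockwise from above (tightening). Quick thread, 12 mm per turn. With the bolt standing in the lug the nut bites at about 2.5 rad on this joint, is firmly tight at 3 and can hardly be turned past 3.8. It stays tight by itself.
- middle_bolt: Another T-bolt of the same shape, 18 mm taller (its nut's flange 47 mm, its top 81 mm above its origin at the foot of the head). Not to be used, stays in the rack.
- long_bolt: The tallest T-bolt, 36 mm taller than the short one (flange 65 mm, top 99 mm above its origin at the foot of the head; the short bolt's top is at 63 mm). Not to be used, stays in the rack.
- bolt_rack: Fixed wooden block 54 (x) x 172 (y) x 33.5 mm high, origin at the centre of its underside. Three pockets in its top at x = 0, y = -56, 0, +56 mm, each 32 (x) x 18.5 (y) mm and 28.5 mm deep. A bolt stands in each, in any order, its head's long side along x. The short bolt's flange is about level with the rack's top.
- turntable (a joint): Angle of the round table on its tilted axis, rad; about 0 at the start, which is one of its stops; grows clockwise from above. A spring roller holds it at stops 45 degrees (0.785) apart; leaving a stop takes 1.05 N m (12 N at the handle); let go within about 15 degrees of a stop it snaps in.
- slot_entry (a point): On the table's face, on the T-slot's centre line, 90 mm from the table's axis: the free spot beside the empty lug where the head goes down. Turns with the table. z out of the face (leans 28 degrees towards the robot), y outward along the slot, x across it, uphill. Slot: mouth 18 mm, lips 8 mm thick, channel below 29 mm wide, 11.5 mm high, floor 19.5 mm under the face; open at both ends.
- lug_seat (a point): Centre of the slot in the vise's empty lug, on the lug's top, 9 mm above the table's face, 34 mm inward (-y) of slot_entry; same axes. This slot is 16 mm wide (x), lies over the T-slot, is open outward; prongs end 14 mm outward of this point, its inner end stops the shank 2 mm inward. The vise's body begins 38 mm inward, 38 mm high over the face (its potentiometer about 60 mm).
- index_handle (a point): Grip point of the table's handle: a black round post 17 mm across, 50 mm high, square to the table's face near its rim. The point is on its axis, 26 mm above the face. Axes as slot_entry; the table's axis is 85 mm away (77 mm along -x and 36 mm along -y).
- vise: Small grey drill vise fixed on the table, a potentiometer in its jaws; its other lug already has a bolt with the same nut. Origin: centre of the table's face, on the table's axis; axes as slot_entry. The round table is 210 mm across.
- flux_jar: Bystander: flux jar with black lid, 41 mm across, 42 mm high.
- nut_tin: Bystander: flat tin of nuts, 70 mm across, 14 mm high.
- screwdriver_red: Bystander: red screwdriver, 168 mm long, lying in front of the rack.
- stub_driver: Bystander: dark stub screwdriver, 67 mm long, lying in front of the rack.
- tape_roll: Bystander: roll of amber tape, 81 mm across, 19 mm high, behind the table.
- multimeter: Bystander: yellow multimeter, 142 x 72 x 43 mm, on the green mat.
- cutters_blue: Bystander: cutters with blue handles, 128 mm long, on the green mat.

How it is judged:
By the outcome, as a careful person would: the job done as asked, in the order asked, and still so for the second after the job is handed in, with the robot touching nothing.
It also fails if it takes over 67 s, if anything falls off the work surface, if the arm or the gripper's body presses on something with over 40 N, if the wrist force passes 120 N, or if a joint passes its speed limit or range.

## Working session

There is one attempt and no reset: what is moved stays moved. The work goes in short steps, Python scripts to look and compute and a tool call to move; the robot and the scene stay as the last step left them, time stands still between calls to the robot, and variables do not carry over. Pictures are saved under pics/ and viewed, at most 10 in all, crops included, and the job is handed in when it is done.

Besides the shell and the picture viewer there is one more tool, called after ">>>" as name([rows], argument=value, ...), one row to a line, values as JSON. carry_out: Moves the arm, as the interface text tells. Its arguments: {"type":"object","properties":{"targets":{"type":"array"},"gripper":{"type":"number"},"force":{"type":"number"}},"required":["targets"]}

```bash
mkdir -p pics; ls
cat > look.py <<'E'
from workcell import robot
import cv2,numpy as np
E
python3 - <<'E'
from look import *
for c in("side","top"):
    cv2.imwrite(f"pics/{c}0.png",robot.get_image(c))
    k=robot.calibration(c);R=np.array(k["R"]);print(c,k["fx"],(-R.T@np.array(k["t"])).round(3),R.round(2).tolist())
    for l in["short_bolt","thumb_nut","middle_bolt","long_bolt","bolt_rack","slot_entry","lug_seat","index_handle","vise"]:
        print(c,l,[(np.round(d["at"],4).tolist(),round(d["confidence"],2)) for d in robot.spot_point(l,c)][:3])
o=robot.get_obs();print(o)
E
```

```text
pics
side 531.3487949362249 [-0.191  0.769  0.872] [[-0.73, -0.68, -0.0], [-0.38, 0.41, -0.83], [0.57, -0.6, -0.56]]
side short_bolt [([0.4182, 0.1863, 0.0043], 0.65), ([0.347, 0.2272, -0.0009], 0.52), ([0.6158, 0.2218, 0.1017], 0.17)]
side thumb_nut [([0.4162, 0.1851, 0.0311], 0.6)]
side middle_bolt [([0.7494, 0.1494, 0.0013], 0.72), ([0.4189, 0.242, 0.0068], 0.58)]
side long_bolt [([0.4185, 0.1263, 0.0071], 0.86)]
side bolt_rack [([0.4167, 0.1874, -0.002], 0.96)]
side slot_entry [([0.6138, 0.2236, 0.1033], 0.6)]
side lug_seat [([0.6046, 0.1861, 0.108], 0.74)]
side index_handle []
side vise [([0.6049, 0.1298, 0.1023], 0.73)]
top 416.87155132524083 [ 0.445 -0.031  1.339] [[0.03, -1.0, 0.01], [-1.0, -0.03, -0.1], [0.1, -0.01, -1.0]]
top short_bolt [([0.4189, 0.1846, 0.0017], 0.39)]
top thumb_nut [([0.4161, 0.1854, 0.0323], 0.68)]
top middle_bolt [([0.4163, 0.2412, 0.005], 0.54), ([0.4197, 0.1845, 0.0344], 0.4)]
top long_bolt [([0.4213, 0.1308, 0.0041], 0.6)]
top bolt_rack [([0.4159, 0.1839, 0.0001], 0.56)]
top slot_entry [([0.6155, 0.219, 0.1006], 0.69)]
top lug_seat [([0.6091, 0.1901
[... 178 characters left out ...]
)]
{'t': 1.0, 'joints': array([-69.36086957,  24.89556998,   1.43191414,  90.13829322,
        -0.6623993 ,  64.97446071,  -4.30120247]), 'joint_vel': array([ 0.01134079, -0.02772093,  0.0738119 ,  0.00362765,  0.01642946,
       -0.06688175, -0.07424947]), 'joint_torque': array([ 4.71008771e-04, -6.70300484e+01,  1.02404583e+00, -3.16570330e+01,
        1.53593713e-02,  2.44590068e-03,  7.48365210e-06]), 'tool_pos': array([0.27907989, 0.55923256, 0.20251287]), 'orientation': array([1.79999822e+02, 2.51850284e-03, 1.53480543e+02]), 'force': array([ 0.03978923, -0.15691573,  0.84844478]), 'moment': array([-0.01257555, -0.01930437,  0.00040453]), 'grip_force': 0.0, 'width': 1.0033383443478605}
```

View pics/side0.png

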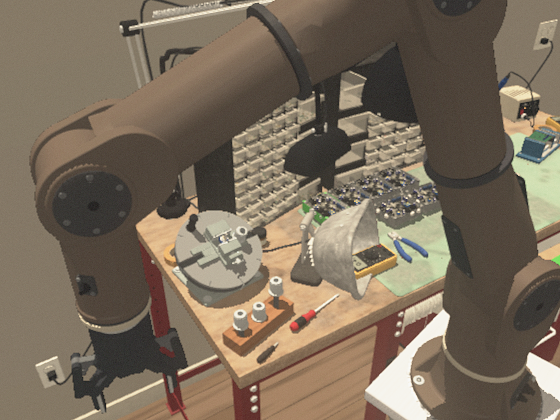

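View pics/top0.png

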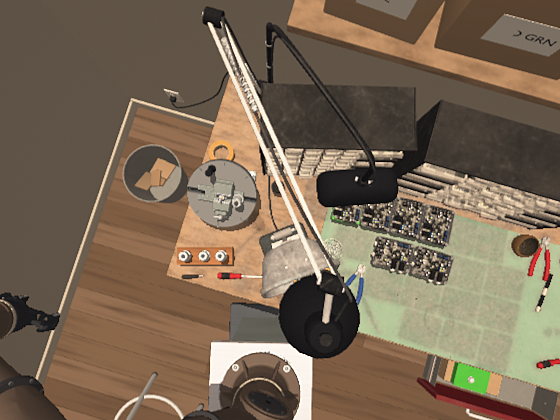

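The side view shows the table at about (220,245) and the rack at (258,322). The long bolt is nearest the lamp. The top view shows the handle as a black post at about (210,172). I'll enlarge both.

Run:
```python
from look import *
a=cv2.imread("pics/side0.png")[195:355,160:310];b=cv2.imread("pics/top0.png")[130:290,160:310]
f=lambda i:cv2.resize(i,(400*15//15,427),interpolation=cv2.INTER_CUBIC)
cv2.imwrite("pics/crop0.png",np.hstack([f(a),f(b)]))
```

```text
(no output)
```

View pics/crop0.png

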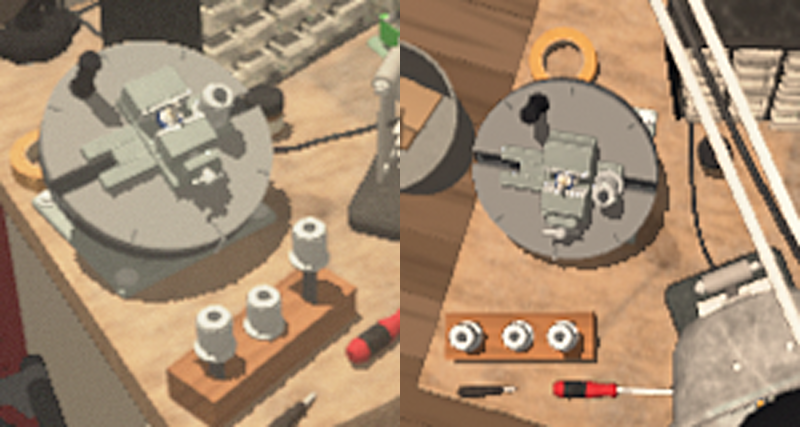

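The short bolt is the rack's middle one; the long bolt is right (−y) and the middle one left. The slot runs left–right with the empty lug on its left arm. The handle is at the upper left of the table. Next I'll fit the poses from several detections and check the lamp heights.

```bash
cat >> look.py <<'E'
from scipy.optimize import least_squares
from scipy.spatial.transform import Rotation as Ro
def table(yaw):
    y=np.array([-np.sin(yaw),np.cos(yaw),0]);h=np.array([np.cos(yaw),np.sin(yaw),0]);a=np.radians(28)
    x=np.cos(a)*h+np.array([0,0,np.sin(a)]);return np.c_[x,y,np.cross(x,y)]
LOC={"slot_entry":[0,.09,0],"lug_seat":[0,.056,.009],"index_handle":[.077,.036,.026],"vise":[0,0,0]}
def sample(labels,near,n=3,cams=("side","top"),tol=.02):
    S={}
    for i in range(n):
        for c in cams:
            robot.get_image(c)
            for l in labels:
                for d in robot.spot_point(l,c):
                    if np.linalg.norm(np.array(d["at"])-near[l])<tol: S.setdefault((l,c),[]).append(d["at"]);break
    return S
def pose(az,up):
    """tool axes: z = -up, y toward azimuth az(deg) projected on the plane"""
    z=-np.array(up);y=np.array([np.cos(np.radians(az)),np.sin(np.radians(az)),0]);y-=z*(y@z);y/=np.linalg.norm(y)
    return np.c_[np.cross(y,z),y,z]
def rel(p,Rt):
    o=robot.get_obs();R=Ro.from_euler("xyz",o["orientation"],degrees=True).as_matrix()
    s=R.T@(np.array(p)-o["tool_pos"]);r=Ro.from_matrix(R.T@Rt).as_rotvec()
    print("t",o["t"].__round__(2),"pos",o["tool_pos"].round(4),"J",o["joints"].round(0),"shift",(s/.25).round(3).tolist(),"turn",(r/.5).round(3).tolist(),"F",np.round(o["force"],1),"w",round(o["width"],3),"g",o["grip_force"])
E
python3 - <<'E'
from look import *
near={"slot_entry":[.6145,.2215,.102],"lug_seat":[.606,.188,.11],"index_handle":[.661,.157,.16],"vise":[.6,.132,.1],"thumb_nut":[.4165,.185,.032],"short_bolt":[.4165,.185,.004],"long_bolt":[.42,.128,.005],"middle_bolt":[.4175,.2415,.005],"bolt_rack":[.416,.185,0]}
S=sample(near,near,2)
for k,v in S.items(): print(k,np.round(v,4).tolist())
T={k:np.array(v) for k,v in S.items() if k[0] in LOC}
def f(p):
    R=table(p[3]);return np.concatenate([(v-(p[:3]+R@LOC[k[0]])).ravel() for k,v in T.items()])
r=least_squares(f,[.6,.132,.1,-.16]);p=r.x;print("fit",p.round(4),np.degrees(p[3]),"rms",np.sqrt(np.mean(r.fun**2)))
for l in LOC: print(l,(p[:3]+table(p[3])@LOC[l]).round(4))
K={c:robot.calibration(c) for c in("side","top")}
def P(c):
    k=K[c];return np.array([[k["fx"],0,k["cx"]],[0,k["fy"],k["cy"]],[0,0,1]])@np.c_[k["R"],k["t"]]
for a,b in[((320,285),(385,60)),((212,15),(128,28)),((300,235),(345,250)),((355,190),(320,145))]:
    X=cv2.triangulatePoints(P("top"),P("side"),np.array(a,float),np.array(b,float));print((X[:3]/X[3]).ravel().round(3))
print(robot.get_obs()["t"])
E
```

```text
('slot_entry', 'side') [[0.6144, 0.2216, 0.1009], [0.6122, 0.2231, 0.1023]]
('lug_seat', 'side') [[0.6041, 0.1859, 0.1066], [0.6044, 0.1868, 0.1064]]
('index_handle', 'side') [[0.6646, 0.1564, 0.1618], [0.6623, 0.1589, 0.1617]]
('vise', 'side') [[0.6016, 0.1319, 0.1047], [0.6038, 0.1311, 0.1014]]
('thumb_nut', 'side') [[0.4149, 0.1842, 0.0361], [0.4176, 0.1887, 0.0325]]
('short_bolt', 'side') [[0.4166, 0.1844, 0.004], [0.4206, 0.1854, 0.003]]
('middle_bolt', 'side') [[0.4201, 0.2439, 0.0069], [0.4179, 0.2405, 0.0061]]
('bolt_rack', 'side') [[0.4164, 0.1941, -0.0026], [0.417, 0.1885, -0.0001]]
('slot_entry', 'top') [[0.6162, 0.2198, 0.1017], [0.6166, 0.221, 0.0995]]
('lug_seat', 'top') [[0.6072, 0.1849, 0.1093], [0.6072, 0.1854, 0.1078]]
('index_handle', 'top') [[0.6623, 0.1583, 0.1602], [0.6614, 0.1566, 0.1599]]
('vise', 'top') [[0.5971, 0.1358, 0.0977], [0.5984, 0.1346, 0.0981]]
('thumb_nut', 'top') [[0.4196, 0.1834, 0.03], [0.421, 0.184, 0.0299]]
('short_bolt', 'top') [[0.4162, 0.1846, 0.0059], [0.4167, 0.1854, 0.003]]
('long_bolt', 'top') [[0.4211, 0.1294, 0.004], [0.4221, 0.1257, 0.0043]]
('middle_bolt', 'top') [[0.4176, 0.2395, 0.0039], [0.4177, 0.2403, 0.0055]]
('bolt_rack', 'top') [[0.4138, 0.1844, 0.0026], [0.416, 0.1824, 0.0006]]
('long_bolt', 'side') [[0.4225, 0.1271, 0.006]]
fit [ 0.6006  0.1318  0.1007 -0.1657] -9.491565228831288 rms 0.0018953328074282011
slot_entry [0.6155 0.2205 0.1007]
lug_seat [0.6057 0.1877 0.1087]
index_handle [0.6616 0.1581 0.1598]
vise [0.6006 0.1318 0.1007]
[ 0.371 -0.126  0.538]
[0.904 0.104 0.549]
[ 0.458 -0.136  0.016]
[ 0.609 -0.245  0.228]
3.0
```

Run:
```python
from look import *
rel([.4175,.185,.16],pose(40,[0,0,1]))
```

```text
t 3.0 pos [0.2791 0.5593 0.2025] J [-69.  25.   1.  90.  -1.  65.  -4.] shift [-1.164, -1.092, 0.17] turn [0.0, 0.0, 0.82] F [0.2 1.1 0.2] w 0.999 g 0.0
```

>>> carry_out([
  [[-0.6,-0.55,0],[0,0,0.82]],
  [[-0.6,-0.55,0],[0,0,0.82]],
  [[-0.6,-0.55,0],[0,0,0.82]],
  [[-0.6,-0.55,0],[0,0,0.82]],
  [[-0.6,-0.55,0],[0,0,0.82]],
], gripper=-0.06, force=50)

```text
t: 3.5
tool_pos: [0.355, 0.3627, 0.2029]
orientation: [-180.0, 0.1, 129.5]
force: [0.7, 1.0, 0.1]
width: 0.53
grip_force: 0.0
```

Run:
```python
from look import *
rel([.4175,.185,.16],pose(40,[0,0,1]))
```

```text
t 3.5 pos [0.355  0.3627 0.2029] J [-59.  14.   9. 107.  -2.  60. -10.] shift [-0.707, -0.259, 0.174] turn [-0.001, 0.005, -0.017] F [0.7 1.  0.1] w 0.53 g 0.0
```

>>> carry_out([
  [[-0.7,-0.26,0.17],[0,0,0]],
  [[-0.7,-0.26,0.17],[0,0,0]],
  [[-0.7,-0.26,0.17],[0,0,0]],
  [[-0.7,-0.26,0.17],[0,0,0]],
  [[-0.7,-0.26,0.17],[0,0,0]],
  [[-0.7,-0.26,0.17],[0,0,0]],
])

```text
t: 4.1
tool_pos: [0.4148, 0.1932, 0.1601]
orientation: [180.0, -0.0, 129.9]
force: [-0.3, -0.0, 0.6]
width: 0.532
grip_force: 0.0
```

Run:
```python
from look import *
near={"thumb_nut":[.4165,.185,.032],"short_bolt":[.4165,.185,.004]}
for k,v in sample(near,near,3,("side",)).items(): print(k,np.round(v,4).tolist())
rel([.4175,.185,.041],pose(40,[0,0,1]))
i=robot.get_image("side");cv2.imwrite("pics/a.png",cv2.resize(i[195:375,150:350],None,fx=3,fy=3,interpolation=cv2.INTER_CUBIC))
```

```text
('short_bolt', 'side') [[0.4197, 0.1892, 0.0033], [0.4187, 0.1851, 0.0041], [0.4188, 0.1863, 0.0004]]
('thumb_nut', 'side') [[0.4161, 0.1851, 0.0338], [0.4151, 0.1895, 0.0335]]
t 4.55 pos [0.4144 0.194  0.1601] J [-44.  12.  14. 117.  -4.  52.  13.] shift [-0.035, -0.014, 0.476] turn [0.0, -0.0, 0.002] F [-0.2  0.1 -0. ] w 0.527 g 0.0
```

View pics/a.png

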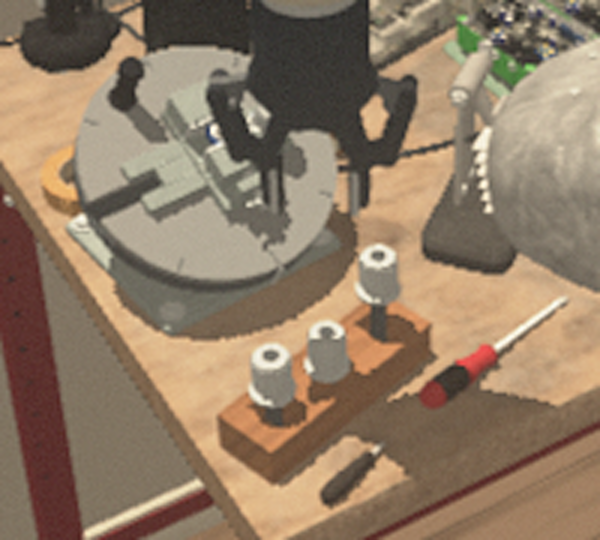

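The gripper hangs clear above the rack, with fingertips at (275,195) and (355,205) and the short bolt's nut at (327,345). I'll go down in two stages.

>>> carry_out([
  [[-0.033,-0.01,0.2],[0,0,0]],
  [[-0.033,-0.01,0.2],[0,0,0]],
  [[-0.033,-0.01,0.4],[0,0,0]],
  [[-0.033,-0.01,0.474],[0,0,0]],
  [[-0.033,-0.01,0.474],[0,0,0]],
  [[-0.033,-0.01,0.474],[0,0,0]],
])

```text
t: 5.2
tool_pos: [0.4183, 0.1858, 0.0426]
orientation: [180.0, -0.0, 130.0]
force: [0.7, -0.6, -0.1]
width: 0.529
grip_force: 0.0
```

>>> carry_out([
  [[0,0,0],[0,0,0]],
  [[0,0,0],[0,0,0]],
  [[0,0,0],[0,0,0]],
  [[0,0,0],[0,0,0]],
], gripper=1, force=50)

```text
t: 5.6
tool_pos: [0.4182, 0.1857, 0.0421]
orientation: [179.9, 0.0, 130.0]
force: [0.5, 1.0, 0.3]
width: 0.004
grip_force: 0.0
```

Run:
```python
from look import *
i=robot.get_image("side");j=robot.get_image("top")
a=cv2.resize(i[225:365,170:310],(560,560),interpolation=cv2.INTER_CUBIC);b=cv2.resize(j[225:285,165:245],None,fx=3,fy=3)
c=np.zeros((560,800,3),np.uint8);c[:,:560]=a;c[:180,560:]=b;cv2.imwrite("pics/b.png",c)
print(robot.get_obs())
```

```text
{'t': 5.7, 'joints': array([-40.4465231 ,  22.39039079,  12.54056439, 123.92227177,
        -8.41663745,  34.43699021,  18.11729904]), 'joint_vel': array([ 0.06655815,  0.31680793,  0.00811289,  0.12836516,  0.0051922 ,
       -0.0599932 , -0.00791572]), 'joint_torque': array([-1.65303267e-02, -5.06415617e+01,  2.98512205e+00, -1.96074432e+01,
        1.12415117e-02,  5.15638618e-03, -2.98235514e-03]), 'tool_pos': array([0.41802638, 0.1855299 , 0.04176661]), 'orientation': array([1.79977548e+02, 6.84675634e-04, 1.29986238e+02]), 'force': array([-0.06508986,  0.32488936, -0.47389041]), 'moment': array([-0.04587533,  0.0535363 ,  0.01749869]), 'grip_force': 0.0, 'width': 0.0033270786371479557}
```

View pics/b.png

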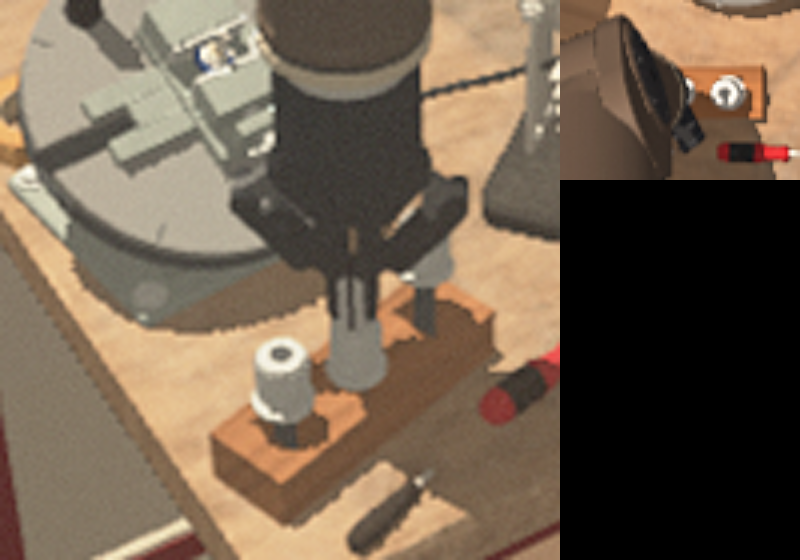

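The fingers shut with tips at about (352,325), appearing above or behind the nut; its flange is at (355,380). I'll compare projections.

Run:
```python
from look import *
k=robot.calibration("side");o=robot.get_obs()
def pr(X):
    c=np.array(k["R"])@X+np.array(k["t"]);u=np.array([k["fx"]*c[0]/c[2]+k["cx"],k["fy"]*c[1]/c[2]+k["cy"]]);return u.round(1),((u-[170,225])*4).round(0)
p=o["tool_pos"]
for d in(0,.02,.05): print("tcp+",d,pr(p+[0,0,d]))
for z in(.034,.038,.068): print("nut",z,pr(np.array([.4175,.1855,z])))
near={"thumb_nut":[.4165,.185,.04],"short_bolt":[.4165,.185,.01]}
robot.get_image("side")
for l in near: print(l,[(np.round(d["at"],4),d["confidence"]) for d in robot.spot_point(l,"side")])
```

```text
tcp+ 0 (array([259.1, 313.5]), array([356., 354.]))
tcp+ 0.02 (array([258.9, 306.8]), array([356., 327.]))
tcp+ 0.05 (array([258.6, 296.6]), array([354., 286.]))
nut 0.034 (array([259.3, 316.2]), array([357., 365.]))
nut 0.038 (array([259.3, 314.9]), array([357., 360.]))
nut 0.068 (array([259. , 304.8]), array([356., 319.]))
thumb_nut [(array([0.4183, 0.1844, 0.0341]), 0.63)]
short_bolt [(array([0.4199, 0.1858, 0.0037]), 0.72)]
```

Run:
```python
from look import *
i=robot.get_image("side")
cv2.imwrite("pics/c.png",cv2.resize(i[262:332,225:305],None,fx=8,fy=8,interpolation=cv2.INTER_LANCZOS4))
```

```text
(no output)
```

View pics/c.png

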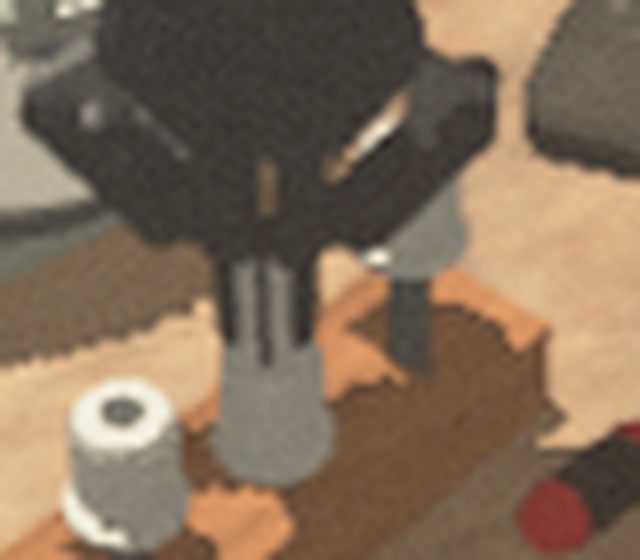

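The shut fingertips sit on the nut's top face at about (265,360), picture z ≈ 0.064. So the real tips are about 20 mm behind the reported TCP, and the earlier view agrees. I'll open, go 20 mm lower watching the force, and close again.

>>> carry_out([
  [[0,0,-0.01],[0,0,0]],
  [[0,0,-0.01],[0,0,0]],
  [[0,0,-0.01],[0,0,0]],
  [[0,0,-0.01],[0,0,0]],
], gripper=-0.06)

```text
t: 6.3
tool_pos: [0.4179, 0.1855, 0.044]
orientation: [180.0, -0.0, 130.0]
force: [-0.0, -0.4, 1.0]
width: 0.529
grip_force: 0.0
```

>>> carry_out([
  [[0,0,0.03],[0,0,0]],
  [[0,0,0.06],[0,0,0]],
  [[0,0,0.08],[0,0,0]],
  [[0,0,0.08],[0,0,0]],
])

```text
t: 6.7
tool_pos: [0.4172, 0.185, 0.023]
orientation: [-179.9, -0.0, 130.0]
force: [0.4, 0.5, 0.5]
width: 0.528
grip_force: 0.0
```

>>> carry_out([
  [[0,0,0],[0,0,0]],
  [[0,0,0],[0,0,0]],
  [[0,0,0],[0,0,0]],
  [[0,0,0],[0,0,0]],
], gripper=1, force=50)

```text
t: 7.1
tool_pos: [0.4179, 0.1854, 0.0241]
orientation: [180.0, -0.0, 130.0]
force: [-1.0, -0.4, 1.9]
width: 0.304
grip_force: 49.1
```

>>> carry_out([
  [[0,0,-0.1],[0,0,0]],
  [[0,0,-0.25],[0,0,0]],
  [[0,0,-0.4],[0,0,-0.3]],
  [[0,0,-0.5],[0,0,-0.6]],
  [[0,0,-0.5],[0,0,-0.9]],
])

```text
t: 7.6
tool_pos: [0.42, 0.1867, 0.1525]
orientation: [179.7, 0.2, 156.1]
force: [-0.1, 0.0, -1.7]
width: 0.302
grip_force: 49.7
```

```bash
cat >> look.py <<'E'
FIT=[.6006,.1318,.1007,-.1657]
def tp(loc,ang,dz=0.019,fit=FIT):
    """TCP pose so the bolt origin sits at table-local loc; tool y is ang deg ccw from slot y"""
    T=table(fit[3]);a=np.radians(ang);y=np.cos(a)*T[:,1]-np.sin(a)*T[:,0];z=-T[:,2]
    return np.array(fit[:3])+T@(np.array(loc)+[0,0,dz]),np.c_[np.cross(y,z),y,z]
def local(fit=FIT,dz=0.019):
    o=robot.get_obs();R=Ro.from_euler("xyz",o["orientation"],degrees=True).as_matrix();T=table(fit[3])
    y=T.T@R[:,1];z=T.T@R[:,2]
    print("bolt local mm",(1e3*(T.T@(o["tool_pos"]-fit[:3])-[0,0,1e3*0])).round(1)-[0,0,dz*1e3],"ang",round(float(np.degrees(np.arctan2(-y[0],y[1]))),1),"z",z.round(3),"J7",o["joints"][6].round(0),"F",(T.T@o["force"]).round(1),"M",np.round(o["moment"],2),"t",o["t"],"g",round(o["grip_force"]),"w",round(o["width"],3))
E
python3 - <<'E'
from look import *
rel(*tp([0,.09,.04],38.5))
E
```

```text
t 7.6 pos [0.42   0.1867 0.1525] J [-39.  12.  10. 117.  -3.  50.  39.] shift [-0.553, 0.413, 0.003] turn [0.218, -0.978, -1.811] F [-0.1  0.  -1.7] w 0.302 g 49.69948768615723
```

>>> carry_out([
  [[-0.3,0.2,-0.1],[0.11,-0.49,-0.91]],
  [[-0.3,0.2,-0.1],[0.11,-0.49,-0.91]],
  [[-0.3,0.2,-0.1],[0.11,-0.49,-0.91]],
  [[-0.3,0.2,-0.1],[0.11,-0.49,-0.91]],
  [[-0.3,0.2,-0.1],[0.11,-0.49,-0.91]],
])

```text
t: 8.1
tool_pos: [0.5055, 0.2008, 0.1736]
orientation: [-173.7, 12.8, -177.1]
force: [-0.4, 0.4, -2.0]
width: 0.306
grip_force: 49.8
```

Run:
```python
from look import *
rel(*tp([0,.09,.04],38.5))
```

```text
t 8.1 pos [0.5055 0.2008 0.1736] J [-43.  14.   9. 113.  14.  46.  48.] shift [-0.308, 0.097, 0.145] turn [0.103, -0.504, -0.902] F [-0.4  0.4 -2. ] w 0.306 g 49.830363392829895
```

>>> carry_out([
  [[-0.3,0.1,0.0],[0.1,-0.5,-0.9]],
  [[-0.3,0.1,0.0],[0.1,-0.5,-0.9]],
  [[-0.3,0.1,0.1],[0.1,-0.5,-0.9]],
  [[-0.307,0.1,0.14],[0.1,-0.5,-0.9]],
  [[-0.307,0.1,0.14],[0.1,-0.5,-0.9]],
  [[-0.307,0.1,0.14],[0.1,-0.5,-0.9]],
])

```text
t: 8.7
tool_pos: [0.5892, 0.2248, 0.1548]
orientation: [-161.9, 21.5, -148.0]
force: [1.0, 0.1, -0.8]
width: 0.302
grip_force: 49.8
```

Run:
```python
from look import *
rel(*tp([0,.09,.04],38.5));local()
T=table(FIT[3])
for c in("side","top"):
  for n in range(2):
    i=robot.get_image(c)
    for l in("short_bolt","thumb_nut","slot_entry","lug_seat"):
        print(c,l,[((1e3*(T.T@(np.array(d["at"])-FIT[:3]))).round(1).tolist(),round(d["confidence"],2)) for d in robot.spot_point(l,c)][:2])
  if c=="side": cv2.imwrite("pics/d.png",cv2.resize(i[200:300,165:275],None,fx=6,fy=6,interpolation=cv2.INTER_LANCZOS4)[:600,:660])
```

```text
t 8.7 pos [0.5892 0.2248 0.1548] J [-47.  18.  10. 117.  35.  30.  53.] shift [0.006, 0.005, 0.005] turn [0.001, -0.006, -0.016] F [ 1.   0.1 -0.8] w 0.302 g 49.82627213001251
bolt local mm [ 1.9 89.9 41.2] ang 38.0 z [-0.002 -0.001 -1.   ] J7 53.0 F [ 0.5  0.2 -1.2] M [ 0.18  0.66 -0.02] t 8.7 g 50 w 0.302
side short_bolt [([-218.1, 28.4, -2.1], 0.6), ([3.1, 90.5, 40.6], 0.56)]
side thumb_nut [([75.6, 34.2, 28.6], 0.7), ([2.4, 93.8, 70.8], 0.43)]
side slot_entry [([-0.6, 91.1, 2.1], 0.89)]
side lug_seat [([-1.0, 52.9, 6.9], 0.92)]
side short_bolt [([2.0, 91.2, 39.3], 0.49)]
side thumb_nut [([0.1, 92.2, 69.1], 0.57)]
side slot_entry [([0.1, 92.3, -0.4], 0.64)]
side lug_seat [([-0.9, 55.3, 11.3], 0.74)]
top short_bolt [([1.8, 89.5, 42.8], 0.53)]
top thumb_nut [([2.0, 91.8, 67.0], 0.44)]
top slot_entry [([-0.3, 91.3, 3.3], 0.65)]
top lug_seat [([3.3, 55.3, 6.2], 0.56)]
top short_bolt [([0.7, 89.6, 43.2], 0.6), ([11.3, -156.5, -121.6], 0.34)]
top thumb_nut [([-279.1, 50.4, 33.4], 0.64), ([1.3, 88.3, 68.6], 0.37)]
top slot_entry []
top lug_seat [([1.0, 55.3, 5.4], 0.79)]
```

View pics/d.png

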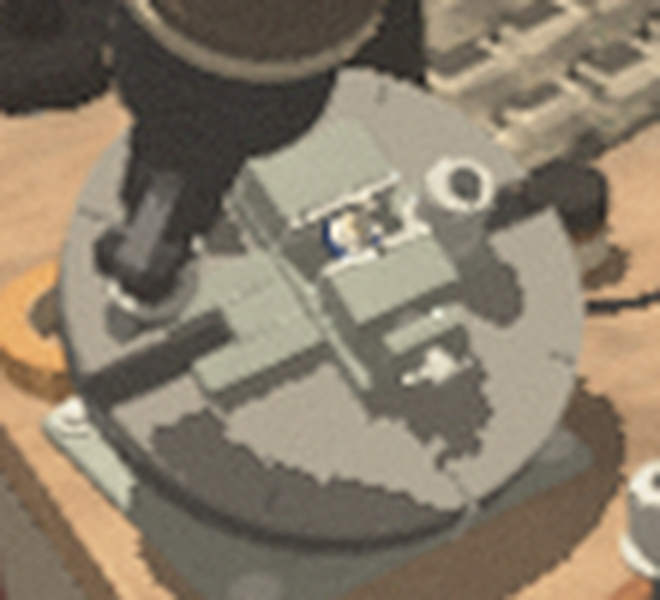

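The picture shows the nut held at (150,290) just above the slot's free spot at about (160,350). The detections agree with the reported pose: bolt at local (2,90,41) mm. I'll correct 2 mm and go down.

>>> carry_out([
  [[0.006,0.005,0.08],[0,0,-0.016]],
  [[0.006,0.005,0.15],[0,0,-0.016]],
  [[0.006,0.005,0.15],[0,0,-0.016]],
  [[0.006,0.005,0.15],[0,0,-0.016]],
])

```text
t: 10.1
tool_pos: [0.6044, 0.2224, 0.1204]
orientation: [-161.6, 21.4, -147.3]
force: [-1.0, 0.7, -1.0]
width: 0.303
grip_force: 49.9
```

Run:
```python
from look import *
rel(*tp([0,.09,-.017],38.5));local()
```

```text
t 10.1 pos [0.6044 0.2224 0.1204] J [-46.  22.  12. 118.  37.  26.  51.] shift [-0.002, -0.002, 0.083] turn [0.001, -0.004, 0.007] F [-1.   0.7 -1. ] w 0.303 g 49.86342430114746
bolt local mm [-0.7 90.   3.6] ang 38.7 z [-0.002 -0.001 -1.   ] J7 51.0 F [-1.5  0.5 -0.4] M [0.12 0.64 0.01] t 10.1 g 50 w 0.303
```

>>> carry_out([
  [[-0.002,-0.002,0.02],[0,0,0]],
  [[-0.002,-0.002,0.03],[0,0,0]],
  [[-0.002,-0.002,0.04],[0,0,0]],
  [[-0.002,-0.002,0.04],[0,0,0]],
])

```text
t: 10.5
tool_pos: [0.6097, 0.2216, 0.1117]
orientation: [-161.7, 21.4, -147.3]
force: [0.5, -0.5, -1.8]
width: 0.305
grip_force: 50.0
```

Run:
```python
from look import *
rel(*tp([0,.09,-.017],38.5));local()
```

```text
t 10.5 pos [0.6097 0.2216 0.1117] J [-46.  23.  12. 118.  38.  24.  51.] shift [0.0, -0.0, 0.042] turn [0.001, -0.003, 0.007] F [ 0.5 -0.5 -1.8] w 0.305 g 50.00539183616638
bolt local mm [ 0.  90.1 -6.5] ang 38.7 z [-0.002 -0.    -1.   ] J7 51.0 F [-0.4 -0.4 -1.8] M [ 0.11  0.77 -0.02] t 10.5 g 50 w 0.305
```

>>> carry_out([
  [[0,0,0.02],[0,0,0]],
  [[0,0,0.04],[0,0,0]],
  [[0,0,0.046],[0,0,0]],
  [[0,0,0.052],[0,0,0]],
  [[0,0,0.056],[0,0,0]],
  [[0,0,0.056],[0,0,0]],
])

```text
t: 11.1
tool_pos: [0.6164, 0.2207, 0.1005]
orientation: [-161.6, 21.5, -147.3]
force: [-8.4, -1.7, 11.8]
width: 0.303
grip_force: 51.6
```

Run:
```python
from look import *
local()
```

```text
bolt local mm [  0.7  90.3 -19.6] ang 38.7 z [-0.001  0.    -1.   ] J7 50.0 F [-1.5 -3.  14.2] M [-0.38  1.01 -0.28] t 11.1 g 52 w 0.303
```

The head met the floor at −19.6 mm, as expected. I'll raise 2.4 mm and turn clockwise by 90°.

>>> carry_out([
  [[0,0,-0.01],[0,0,0]],
  [[0,0,-0.015],[0,0,0]],
  [[0,0,-0.015],[0,0,0.25]],
  [[0,0,-0.015],[0,0,0.5]],
  [[0,0,-0.015],[0,0,0.5]],
])

```text
t: 11.6
tool_pos: [0.6145, 0.2209, 0.1028]
orientation: [-167.7, 25.3, -162.5]
force: [-0.2, 0.4, -1.2]
width: 0.308
grip_force: 49.9
```

Run:
```python
from look import *
local();rel(*tp([0,.09,-.0172],-51.5))
```

```text
bolt local mm [  0.1  90.2 -16.7] ang 24.3 z [-0.001 -0.    -1.   ] J7 39.0 F [-0.8  0.4 -1. ] M [0.12 0.69 0.01] t 11.6 g 50 w 0.308
t 11.6 pos [0.6145 0.2209 0.1028] J [-49.  24.  16. 118.  35.  22.  39.] shift [0.001, -0.001, 0.002] turn [-0.002, -0.003, 2.645] F [-0.2  0.4 -1.2] w 0.308 g 49.92694079875946
```

Turning freely. Continuing to square.

>>> carry_out([
  [[0.001,0,0.002],[0,0,0.25]],
  [[0.001,0,0.002],[0,0,0.5]],
  [[0.001,0,0.002],[0,0,0.75]],
  [[0.001,0,0.002],[0,0,0.95]],
])

```text
t: 12.0
tool_pos: [0.6145, 0.2208, 0.1022]
orientation: [178.5, 27.9, 167.3]
force: [-1.0, 1.0, -1.3]
width: 0.302
grip_force: 49.9
```

>>> carry_out([
  [[0,0,0],[0,0,0.25]],
  [[0,0,0],[0,0,0.5]],
  [[0,0,0],[0,0,0.75]],
  [[0,0,0],[0,0,0.95]],
])

```text
t: 12.4
tool_pos: [0.6142, 0.2209, 0.102]
orientation: [165.2, 23.9, 137.3]
force: [-0.1, 0.1, -2.3]
width: 0.304
grip_force: 49.9
```

>>> carry_out([
  [[0,0,0],[0,0,0.25]],
  [[0,0,0],[0,0,0.5]],
  [[0,0,0],[0,0,0.73]],
  [[0,0,0],[0,0,0.73]],
])

```text
t: 12.8
tool_pos: [0.6142, 0.221, 0.102]
orientation: [157.7, 17.2, 116.2]
force: [-0.5, 0.2, -2.1]
width: 0.306
grip_force: 49.8
```

Run:
```python
from look import *
local();rel(*tp([0,.056,-.0172],-51.5))
```

```text
bolt local mm [ -0.6  90.2 -17.3] ang -50.8 z [-0.002 -0.001 -1.   ] J7 -13.0 F [-1.4  0.1 -1.6] M [0.14 0.86 0.  ] t 12.8 g 50 w 0.306
t 12.8 pos [0.6142 0.221  0.102 ] J [-62.  27.  35. 119.  11.  18. -13.] shift [-0.107, -0.085, -0.0] turn [-0.004, -0.001, 0.023] F [-0.5  0.2 -2.1] w 0.306 g 49.817885756492615
```

>>> carry_out([
  [[-0.027,-0.021,0],[0,0,0.02]],
  [[-0.054,-0.042,0],[0,0,0.02]],
  [[-0.08,-0.063,0],[0,0,0.02]],
  [[-0.106,-0.085,0],[0,0,0.02]],
  [[-0.106,-0.085,0],[0,0,0.02]],
])

```text
t: 13.3
tool_pos: [0.6088, 0.1853, 0.1025]
orientation: [157.5, 16.9, 115.5]
force: [-1.4, -0.3, -2.4]
width: 0.301
grip_force: 49.9
```

Run:
```python
from look import *
local();rel(*tp([0,.056,-.0172],-51.5))
```

```text
bolt local mm [  0.2  54.2 -17.1] ang -51.6 z [-0.002 -0.001 -1.   ] J7 -12.0 F [-2.3 -0.6 -1.5] M [-0.04  1.18 -0.09] t 13.3 g 50 w 0.301
t 13.3 pos [0.6088 0.1853 0.1025] J [-60.  25.  35. 122.  11.  16. -12.] shift [0.006, 0.004, 0.001] turn [-0.004, -0.0, -0.003] F [-1.4 -0.3 -2.4] w 0.301 g 49.877339601516724
```

>>> carry_out([
  [[0.006,0.004,0],[0,0,0]],
  [[0.006,0.004,0.001],[0,0,0.25]],
  [[0.006,0.004,0.002],[0,0,0.5]],
  [[0.006,0.004,0.003],[0,0,0.75]],
  [[0.006,0.004,0.004],[0,0,1]],
], gripper=1, force=110)

```text
t: 13.8
tool_pos: [0.6096, 0.1896, 0.1014]
orientation: [152.4, 4.5, 89.0]
force: [-1.5, -0.4, -1.2]
width: 0.283
grip_force: 108.5
```

Run:
```python
from look import *
local();rel(*tp([0,.056,-.0180],-80))
```

```text
bolt local mm [ -0.2  58.4 -18.1] ang -80.4 z [-0.002 -0.    -1.   ] J7 -29.0 F [-1.8 -0.7 -0.4] M [0.13 1.07 0.02] t 13.8 g 108 w 0.283
t 13.8 pos [0.6096 0.1896 0.1014] J [-64.  27.  41. 122.  -1.  15. -29.] shift [-0.01, -0.001, -0.0] turn [-0.003, -0.0, -0.015] F [-1.5 -0.4 -1.2] w 0.283 g 108.4944999217987
```

>>> carry_out([
  [[-0.006,0,0.001],[0,0,0.2]],
  [[-0.012,0,0.002],[0,0,0.45]],
  [[-0.012,0,0.003],[0,0,0.7]],
  [[-0.012,0,0.004],[0,0,0.95]],
  [[-0.012,0,0.004],[0,0,1]],
])

```text
t: 14.3
tool_pos: [0.6099, 0.1878, 0.1006]
orientation: [153.4, -8.8, 63.7]
force: [-1.5, 5.1, -3.5]
width: 0.276
grip_force: 108.5
```

>>> carry_out([
  [[0,0,0],[0,0,0.25]],
  [[0,0,0],[0,0,0.5]],
  [[0,0,0],[0,0,0.75]],
  [[0,0,0],[0,0,1]],
  [[0,0,0],[0,0,1]],
])

```text
t: 14.8
tool_pos: [0.6101, 0.187, 0.1005]
orientation: [160.3, -20.1, 36.7]
force: [0.4, 3.9, -5.2]
width: 0.282
grip_force: 108.6
```

Run:
```python
from look import *
local();rel(*tp([0,.056,-.0190],-137))
```

```text
bolt local mm [  0.1  56.  -19.2] ang -137.4 z [-0.002  0.    -1.   ] J7 -61.0 F [-2.7  3.9 -4.5] M [1.13 1.04 0.6 ] t 14.8 g 109 w 0.282
t 14.8 pos [0.6101 0.187  0.1005] J [-70.  30.  52. 122. -26.  16. -61.] shift [-0.0, -0.0, -0.001] turn [-0.003, 0.002, -0.013] F [ 0.4  3.9 -5.2] w 0.282 g 108.63385319709778
```

>>> carry_out([
  [[0,0,0],[0,0,0.25]],
  [[0,0,0.001],[0,0,0.5]],
  [[0,0,0.001],[0,0,0.75]],
  [[0,0,0.001],[0,0,1]],
  [[0,0,0.001],[0,0,1]],
])

```text
t: 15.3
tool_pos: [0.6103, 0.1861, 0.1004]
orientation: [172.6, -27.0, 6.3]
force: [1.6, 1.6, -5.5]
width: 0.28
grip_force: 108.8
```

Run:
```python
from look import *
local();rel(*tp([0,.056,-.0195],-165.8))
```

```text
bolt local mm [  0.4  55.1 -19.5] ang -165.9 z [-0.002 -0.001 -1.   ] J7 -78.0 F [-1.4  1.8 -5.4] M [0.84 0.74 0.38] t 15.3 g 109 w 0.28
t 15.3 pos [0.6103 0.1861 0.1004] J [-73.  33.  57. 122. -38.  18. -78.] shift [-0.001, -0.004, -0.0] turn [0.001, 0.003, -0.005] F [ 1.6  1.6 -5.5] w 0.28 g 108.77657532691956
```

>>> carry_out([
  [[0,0,0],[0,0,0.25]],
  [[0,0,0],[0,0,0.5]],
  [[0,0,0.001],[0,0,0.75]],
  [[0,0,0.001],[0,0,1]],
  [[0,0,0.001],[0,0,1]],
])

```text
t: 15.8
tool_pos: [0.6101, 0.1854, 0.1001]
orientation: [-172.5, -26.9, -25.8]
force: [0.1, 1.9, -3.7]
width: 0.283
grip_force: 109.2
```

>>> carry_out([
  [[0,0,0],[0,0,0.2]],
  [[0,0,0],[0,0,0.4]],
  [[0,0,0.001],[0,0,0.6]],
  [[0,0,0.001],[0,0,0.6]],
])

```text
t: 16.2
tool_pos: [0.61, 0.1854, 0.0999]
orientation: [-164.6, -23.5, -44.4]
force: [-4.9, 1.8, 1.9]
width: 0.279
grip_force: 109.8
```

Run:
```python
from look import *
local();rel(*tp([0,.056,-.0198],-211.6))
```

```text
bolt local mm [ -0.   54.4 -19.9] ang 148.3 z [-0.003 -0.001 -1.   ] J7 -106.0 F [-3.6  1.   4. ] M [0.48 1.19 0.09] t 16.2 g 110 w 0.279
t 16.2 pos [0.61   0.1854 0.0999] J [ -78.   38.   66.  123.  -56.   23. -106.] shift [-0.003, -0.005, -0.0] turn [0.005, 0.003, -0.002] F [-4.9  1.8  1.9] w 0.279 g 109.78105902671814
```

>>> carry_out([
  [[0,0,0],[0,0,0.2]],
  [[0,0,0],[0,0,0.4]],
  [[0,0,0],[0,0,0.6]],
  [[0,0,0],[0,0,0.7]],
  [[0,0,0],[0,0,0.7]],
])

```text
t: 16.7
tool_pos: [0.61, 0.1852, 0.0999]
orientation: [-157.5, -16.9, -64.5]
force: [-3.5, -0.6, 1.0]
width: 0.282
grip_force: 109.8
```

```bash
cat >> look.py <<'E'
def mz():
    o=robot.get_obs();T=table(FIT[3]);print("moment table axes",(T.T@o["moment"]).round(2))
E
python3 - <<'E'
from look import *
local();mz();rel(*tp([0,.056,-.0198],-231.6))
E
```

```text
bolt local mm [  0.   54.3 -19.9] ang 128.4 z [-0.003 -0.001 -1.   ] J7 -121.0 F [-2.5 -1.2  2.4] M [0.08 1.21 0.24] t 16.7 g 110 w 0.282
moment table axes [0.01 1.2  0.27]
t 16.7 pos [0.61   0.1852 0.0999] J [ -79.   41.   70.  123.  -62.   27. -121.] shift [-0.005, -0.004, -0.0] turn [0.006, 0.001, -0.001] F [-3.5 -0.6  1. ] w 0.282 g 109.80419397354126
```

>>> carry_out([
  [[0,0,0],[0,0,0.2]],
  [[0,0,0],[0,0,0.4]],
  [[0,0,0],[0,0,0.6]],
  [[0,0,0],[0,0,0.6]],
])

```text
t: 17.1
tool_pos: [0.6099, 0.1852, 0.0998]
orientation: [-153.8, -9.7, -80.7]
force: [-4.8, 0.0, 2.5]
width: 0.281
grip_force: 109.9
```

Run:
```python
from look import *
local();mz();rel(*tp([0,.056,-.0198],-249))
```

```text
bolt local mm [ -0.1  54.2 -20. ] ang 111.1 z [-0.003 -0.001 -1.   ] J7 -136.0 F [-3.  -0.7  4.4] M [-0.11  1.38  0.19] t 17.1 g 110 w 0.281
moment table axes [-0.21  1.34  0.33]
t 17.1 pos [0.6099 0.1852 0.0998] J [ -80.   43.   73.  123.  -65.   29. -136.] shift [-0.006, -0.003, -0.001] turn [0.006, -0.001, 0.002] F [-4.8  0.   2.5] w 0.281 g 109.90161895751953
```

The wrist is near its limits and the nut should be at about 3.2 rad. I'll open slightly, unwind in place by about 57°, regrip and turn further to confirm it is tight.

>>> carry_out([
  [[0,0,0],[0,0,0]],
  [[0,0,0],[0,0,0]],
  [[0,0,0],[0,0,0]],
], gripper=0.2)

```text
t: 17.4
tool_pos: [0.6112, 0.1856, 0.1007]
orientation: [-153.6, -9.6, -80.9]
force: [0.7, 0.0, -0.9]
width: 0.401
grip_force: 0.0
```

>>> carry_out([
  [[0,0,0],[0,0,-0.25]],
  [[0,0,0],[0,0,-0.5]],
  [[0,0,0],[0,0,-0.75]],
  [[0,0,0],[0,0,-1]],
  [[0,0,0],[0,0,-1]],
])

```text
t: 17.9
tool_pos: [0.6109, 0.1857, 0.1007]
orientation: [-161.0, -20.9, -53.4]
force: [-0.1, 0.6, 0.3]
width: 0.404
grip_force: 0.0
```

>>> carry_out([
  [[0,0,0],[0,0,-0.25]],
  [[0,0,0],[0,0,-0.5]],
  [[0,0,0],[0,0,-0.75]],
  [[0,0,0],[0,0,-1]],
  [[0,0,0],[0,0,-1]],
])

```text
t: 18.4
tool_pos: [0.6107, 0.1857, 0.1004]
orientation: [-173.7, -27.3, -23.0]
force: [0.6, -0.4, 0.6]
width: 0.397
grip_force: 0.0
```

>>> carry_out([
  [[0,0,0],[0,0,0]],
  [[0,0,0],[0,0,0]],
  [[0,0,0],[0,0,0]],
  [[0,0,0],[0,0,0]],
], gripper=1, force=110)

```text
t: 18.8
tool_pos: [0.6103, 0.1854, 0.1007]
orientation: [-173.6, -27.2, -23.3]
force: [-13.0, -0.4, 19.3]
width: 0.28
grip_force: 107.0
```

Run:
```python
from look import *
local();mz();rel(*tp([0,.056,-.0198],-192))
```

```text
bolt local mm [  0.7  54.5 -19.3] ang 167.7 z [-0.002 -0.    -1.   ] J7 -96.0 F [-2.2 -2.5 23. ] M [-0.37  1.15 -0.28] t 18.8 g 107 w 0.28
moment table axes [-0.62  1.07  0.01]
t 18.8 pos [0.6103 0.1854 0.1007] J [-75.  35.  61. 123. -47.  20. -96.] shift [-0.004, -0.005, 0.002] turn [0.001, 0.003, -0.01] F [-13.   -0.4  19.3] w 0.28 g 107.03165173530579
```

>>> carry_out([
  [[0,0,-0.003],[0,0,0.15]],
  [[0,0,-0.003],[0,0,0.3]],
  [[0,0,-0.003],[0,0,0.3]],
])

```text
t: 19.1
tool_pos: [0.6102, 0.1853, 0.1009]
orientation: [-169.4, -26.0, -32.8]
force: [-2.1, -1.8, 3.8]
width: 0.276
grip_force: 110.9
```

Run:
```python
from look import *
local();mz()
```

```text
bolt local mm [  0.7  54.4 -19.2] ang 159.2 z [-0.001 -0.001 -1.   ] J7 -101.0 F [ 0.2 -2.1  4.2] M [-0.54  0.57  0.12] t 19.1 g 111 w 0.276
moment table axes [-0.5   0.48  0.4 ]
```

>>> carry_out([
  [[0,0,0],[0,0,0.1]],
  [[0,0,0],[0,0,0.2]],
  [[0,0,0],[0,0,0.2]],
])

```text
t: 19.4
tool_pos: [0.6102, 0.1852, 0.1008]
orientation: [-166.8, -24.9, -38.7]
force: [-1.9, -4.2, 2.7]
width: 0.275
grip_force: 110.8
```

Run:
```python
from look import *
local();mz()
```

```text
bolt local mm [  0.6  54.3 -19.2] ang 153.7 z [-0.001 -0.001 -1.   ] J7 -105.0 F [ 0.2 -4.4  2.9] M [-0.81  0.5   0.1 ] t 19.4 g 111 w 0.275
moment table axes [-0.73  0.36  0.51]
```

>>> carry_out([
  [[0,0,0],[0,0,0]],
  [[0,0,0],[0,0,0]],
  [[0,0,0],[0,0,0]],
], gripper=0.1)

```text
t: 19.7
tool_pos: [0.6101, 0.1863, 0.1008]
orientation: [-166.8, -24.8, -38.6]
force: [-0.8, 0.2, -0.1]
width: 0.449
grip_force: 0.0
```

>>> carry_out([
  [[0,0,-0.12],[0,0,0]],
  [[0,0,-0.2],[0,0,0]],
  [[0,0,-0.28],[0,0,0]],
  [[0,0,-0.28],[0,0,0]],
])

```text
t: 20.1
tool_pos: [0.578, 0.1921, 0.1643]
orientation: [-166.7, -24.8, -38.6]
force: [-0.6, 1.0, 0.6]
width: 0.449
grip_force: 0.0
```

Run:
```python
from look import *
local()
T=table(FIT[3])
for c in("side","top"):
  for n in range(2):
    i=robot.get_image(c)
    for l in("thumb_nut","short_bolt","index_handle"):
        print(c,l,[((1e3*(T.T@(np.array(d["at"])-FIT[:3]))).round(1).tolist(),round(d["confidence"],2)) for d in robot.spot_point(l,c)][:2])
  if c=="side": cv2.imwrite("pics/e.png",cv2.resize(i[195:295,165:275],None,fx=6,fy=6,interpolation=cv2.INTER_LANCZOS4))
rel(*tp([.077,.036,.045],-155,0))
```

```text
bolt local mm [ 1.4 55.8 52.3] ang 153.8 z [-0.     0.002 -1.   ] J7 -119.0 F [-0.4  0.9  0.9] M [0.13 0.43 0.04] t 20.1 g 0 w 0.449
side thumb_nut [([-3.2, 55.4, 7.8], 0.66)]
side short_bolt [([-1.6, 54.0, -17.3], 0.54)]
side index_handle [([78.0, 38.6, 26.4], 0.85), ([13.7, -162.3, -120.2], 0.59)]
side thumb_nut [([-4.5, 57.2, 4.1], 0.78)]
side short_bolt [([-2.4, 56.0, -16.4], 0.74)]
side index_handle [([78.0, 34.6, 27.5], 0.81)]
top thumb_nut [([1.3, 54.2, 6.0], 0.51)]
top short_bolt [([-2.1, 55.7, -18.0], 0.62)]
top index_handle [([76.5, 33.1, 27.3], 0.72)]
top thumb_nut [([-3.3, 52.4, 4.7], 0.53)]
top short_bolt [([-4.4, 53.8, -16.3], 0.51)]
top index_handle [([77.4, 35.4, 30.1], 0.88)]
t 20.9 pos [0.5778 0.1913 0.1626] J [ -88.   31.   75.  123.  -36.   27. -118.] shift [0.308, -0.067, 0.099] turn [0.001, 0.003, -1.788] F [-0.8  0.5 -0.5] w 0.454 g 0.0
```

View pics/e.png

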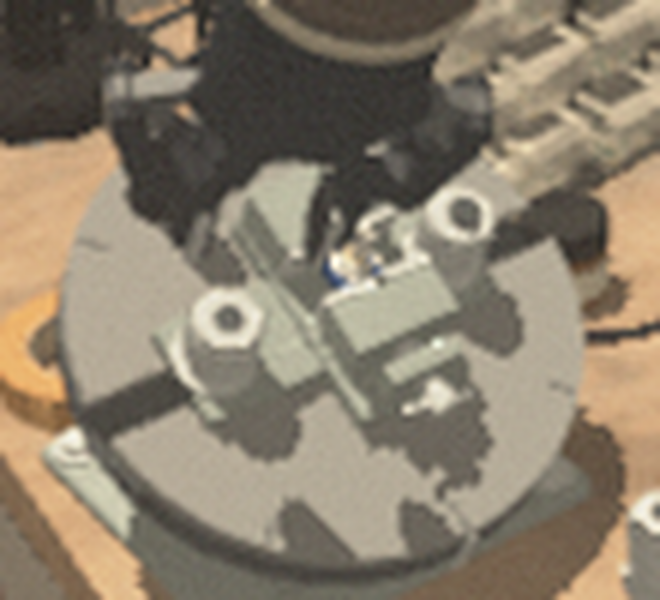

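The picture shows the nut seated in the lug at (228,320), and the turning moment rose to 0.51 N m, so it is tight. Next is the handle at local (77,36): I'll unwind to −110° on the way so the elbow keeps room.

>>> carry_out([
  [[0.06,0,0],[0,0,-0.25]],
  [[0.12,0,0],[0,0,-0.5]],
  [[0.12,0,0],[0,0,-0.75]],
  [[0.12,0,0],[0,0,-1]],
  [[0.12,0,0],[0,0,-1]],
])

```text
t: 21.4
tool_pos: [0.5991, 0.1742, 0.1754]
orientation: [178.7, -27.9, -6.7]
force: [0.3, 0.1, -0.2]
width: 0.451
grip_force: 0.0
```

>>> carry_out([
  [[0,0,0],[0,0,-0.25]],
  [[0,0,0],[0,0,-0.5]],
  [[0,0,0],[0,0,-0.75]],
  [[0,0,0],[0,0,-1]],
  [[0,0,0],[0,0,-1]],
])

```text
t: 21.9
tool_pos: [0.5989, 0.1743, 0.1752]
orientation: [164.8, -23.6, 24.7]
force: [0.5, -0.5, 0.5]
width: 0.45
grip_force: 0.0
```

Run:
```python
from look import *
local(dz=0);rel(*tp([.077,.036,.060],-110,0))
```

```text
bolt local mm [27.3 41.7 69.8] ang -149.0 z [-0.002 -0.    -1.   ] J7 -81.0 F [ 0.7 -0.4  0.2] M [0.08 0.49 0.01] t 21.9 g 0 w 0.45
t 21.9 pos [0.5989 0.1743 0.1752] J [-79.  23.  62. 120. -13.  25. -81.] shift [0.159, 0.122, 0.039] turn [-0.003, 0.002, -1.362] F [ 0.5 -0.5  0.5] w 0.45 g 0.0
```

>>> carry_out([
  [[0.08,0.06,0.02],[0,0,-0.25]],
  [[0.159,0.122,0.039],[0,0,-0.5]],
  [[0.159,0.122,0.039],[0,0,-0.75]],
  [[0.159,0.122,0.039],[0,0,-1]],
  [[0.159,0.122,0.039],[0,0,-1]],
])

```text
t: 22.4
tool_pos: [0.646, 0.1603, 0.1897]
orientation: [155.5, -13.7, 53.0]
force: [-0.2, -0.1, -0.4]
width: 0.448
grip_force: 0.0
```

>>> carry_out([
  [[0,0,0],[0,0,-0.2]],
  [[0,0,0],[0,0,-0.36]],
  [[0,0,0],[0,0,-0.36]],
])

```text
t: 22.7
tool_pos: [0.6458, 0.1608, 0.1896]
orientation: [153.6, -9.3, 62.4]
force: [-0.7, -0.6, 0.4]
width: 0.447
grip_force: 0.0
```

Run:
```python
from look import *
local(dz=0);rel(*tp([.0773,.0356,-.008],-110,0))
```

```text
bolt local mm [76.8 36.1 59.9] ang -110.3 z [-0.002 -0.    -1.   ] J7 -51.0 F [-0.4 -0.7  0.6] M [ 0.07  0.5  -0.01] t 22.7 g 0 w 0.447
t 22.7 pos [0.6458 0.1608 0.1896] J [-64.  21.  46. 114.  -1.  27. -51.] shift [-0.001, 0.003, 0.271] turn [-0.004, 0.002, -0.01] F [-0.7 -0.6  0.4] w 0.447 g 0.0
```

>>> carry_out([
  [[0,0.003,0.08],[0,0,0]],
  [[0,0.003,0.16],[0,0,0]],
  [[0,0.003,0.24],[0,0,0]],
  [[0,0.003,0.27],[0,0,0]],
  [[0,0.003,0.27],[0,0,0]],
])

```text
t: 23.2
tool_pos: [0.6775, 0.1545, 0.1296]
orientation: [153.6, -9.2, 62.4]
force: [0.2, 0.2, -0.2]
width: 0.446
grip_force: 0.0
```

>>> carry_out([
  [[0,0,0],[0,0,0]],
  [[0,0,0],[0,0,0]],
  [[0,0,0],[0,0,0]],
  [[0,0,0],[0,0,0]],
], gripper=1, force=60)

```text
t: 23.6
tool_pos: [0.6764, 0.156, 0.1307]
orientation: [153.6, -9.2, 62.7]
force: [-6.0, 0.7, 2.9]
width: 0.18
grip_force: 58.5
```

Run:
```python
from look import *
local(dz=0)
# rows along the arc, table turned cw by th, relative to current pose
o=robot.get_obs();R0=Ro.from_euler("xyz",o["orientation"],degrees=True).as_matrix();T=table(FIT[3])
l=T.T@(o["tool_pos"]-FIT[:3])
for th in(4,8,12,16,20,24,28):
    q=Ro.from_rotvec([0,0,-np.radians(th)]).apply(l);print(th,(R0.T@T@(q-l)/.25).round(3),np.radians(th)/.5)
```

```text
bolt local mm [76.6 36.3 -6.7] ang -110.0 z [-0.003  0.    -1.   ] J7 -46.0 F [-3.9 -0.3  5.4] M [0.27 1.46 0.07] t 23.6 g 58 w 0.18
4 [-0.017  0.016 -0.   ] 0.13962634015954636
8 [-0.035  0.031 -0.   ] 0.2792526803190927
12 [-0.055  0.045 -0.   ] 0.4188790204786391
16 [-0.075  0.057 -0.   ] 0.5585053606381855
20 [-0.096  0.068 -0.   ] 0.6981317007977318
24 [-0.118  0.078 -0.   ] 0.8377580409572782
28 [-0.14   0.085 -0.   ] 0.9773843811168246
```

>>> carry_out([
  [[-0.017,0.016,0],[0,0,0.14]],
  [[-0.035,0.031,0],[0,0,0.28]],
  [[-0.055,0.045,0],[0,0,0.42]],
  [[-0.075,0.057,0],[0,0,0.56]],
  [[-0.096,0.068,0],[0,0,0.7]],
  [[-0.118,0.078,0],[0,0,0.84]],
  [[-0.14,0.085,0],[0,0,0.98]],
  [[-0.14,0.085,0],[0,0,0.98]],
])

```text
t: 24.4
tool_pos: [0.6771, 0.1157, 0.1343]
orientation: [160.7, -20.4, 35.8]
force: [-5.6, -0.7, -0.8]
width: 0.176
grip_force: 60.1
```

Run:
```python
from look import *
local(dz=0);print(robot.get_obs()["joints"].round(0))
```

```text
bolt local mm [84.7 -3.3 -7. ] ang -138.2 z [-0.003  0.001 -1.   ] J7 -60.0 F [-5.2 -1.6  1.8] M [ 0.42  1.32 -0.62] t 24.4 g 60 w 0.176
[-54.  27.  43. 115. -18.  20. -60.]
```

>>> carry_out([
  [[-0.017,0.016,0],[0,0,0.14]],
  [[-0.035,0.031,0],[0,0,0.28]],
  [[-0.055,0.045,0],[0,0,0.42]],
  [[-0.075,0.057,0],[0,0,0.56]],
  [[-0.082,0.06,0],[0,0,0.6]],
  [[-0.082,0.06,0],[0,0,0.6]],
  [[-0.082,0.06,0],[0,0,0.6]],
])

```text
t: 25.1
tool_pos: [0.6691, 0.0917, 0.132]
orientation: [167.5, -25.1, 18.1]
force: [-0.1, 5.3, -4.9]
width: 0.173
grip_force: 59.4
```

Run:
```python
from look import *
local(dz=0);mz()
```

```text
bolt local mm [ 80.2 -28.2  -7.2] ang -155.2 z [-0.002  0.001 -1.   ] J7 -69.0 F [-3.1  5.2 -3.9] M [ 1.49  0.92 -0.04] t 25.1 g 59 w 0.173
moment table axes [ 1.15  1.15 -0.65]
```

>>> carry_out([
  [[0,0,0],[0,0,0]],
  [[0,0,0],[0,0,0]],
  [[0,0,0],[0,0,0]],
  [[0,0,0],[0,0,0]],
], gripper=0.1)

```text
t: 25.5
tool_pos: [0.6697, 0.0901, 0.1322]
orientation: [167.4, -25.2, 18.1]
force: [0.4, -0.0, 0.2]
width: 0.449
grip_force: 0.0
```

>>> carry_out([
  [[0,0,-0.1],[0,0,0]],
  [[0,0,-0.2],[0,0,0]],
  [[0,0,-0.3],[0,0,0]],
  [[0,0,-0.4],[0,0,0]],
  [[0,0,-0.4],[0,0,0]],
])

```text
t: 26.0
tool_pos: [0.6237, 0.0995, 0.2225]
orientation: [167.5, -25.3, 18.1]
force: [-0.6, 0.3, -0.1]
width: 0.449
grip_force: 0.0
```

Run:
```python
from look import *
T=table(FIT[3])
for c in("side","top"):
    i=robot.get_image(c)
    for l in("thumb_nut","short_bolt","lug_seat","index_handle","slot_entry"):
        print(c,l,[((1e3*(T.T@(np.array(d["at"])-FIT[:3]))).round(1).tolist(),round(d["confidence"],2)) for d in robot.spot_point(l,c)][:2])
    cv2.imwrite(f"pics/f{c}.png",cv2.resize(i[195:345,140:320] if c=="side" else i[125:285,160:340],None,fx=3.3,fy=3.3,interpolation=cv2.INTER_CUBIC))
for q in [(c,c) for c in()]:pass
local();print(robot.get_obs()["joints"].round(0))
q=Ro.from_rotvec([0,0,-np.pi/4])
for l in LOC: print(l,(1e3*q.apply(LOC[l])).round(1))
```

```text
side thumb_nut [([36.6, 44.3, 6.0], 0.7)]
side short_bolt [([38.7, 39.9, -19.7], 0.74)]
side lug_seat [([39.8, 39.1, 8.0], 0.76)]
side index_handle [([83.0, -28.8, 26.1], 0.95), ([-217.3, 26.4, 0.0], 0.71)]
side slot_entry [([66.2, 68.8, -0.5], 0.97), ([-212.7, -458.8, -2.0], 0.52)]
top thumb_nut [([10.7, -156.4, -123.9], 0.64), ([37.1, 37.6, 3.7], 0.42)]
top short_bolt [([37.9, 41.1, -14.4], 0.59)]
top lug_seat [([40.5, 38.9, 8.4], 0.91), ([36.9, 39.2, 6.1], 0.29)]
top index_handle [([81.7, -29.2, 24.9], 0.84), ([-131.4, -363.7, -45.6], 0.62)]
top slot_entry [([63.3, 64.7, 1.2], 0.83)]
bolt local mm [ 80.8 -29.6  73.3] ang -155.3 z [-0.002 -0.001 -1.   ] J7 -78.0 F [-0.4  1.1  0.1] M [0.09 0.51 0.  ] t 26.6 g 0 w 0.448
[-74.  18.  66. 118. -13.  29. -78.]
slot_entry [63.6 63.6  0. ]
lug_seat [39.6 39.6  9. ]
index_handle [ 79.9 -29.   26. ]
vise [0. 0. 0.]
```

View pics/fside.png

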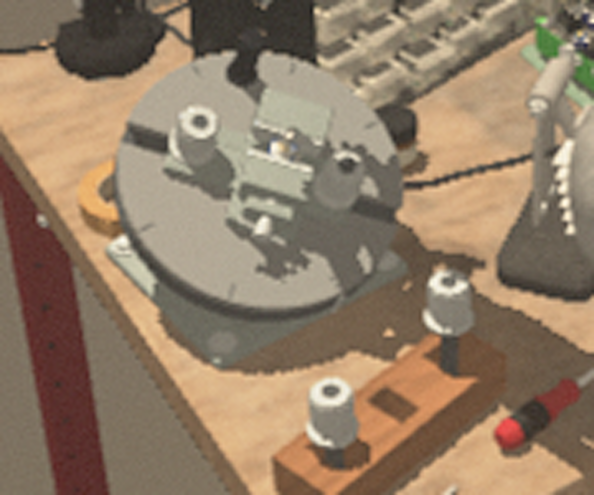

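The table stands at the next stop: handle at (243,62), slot turned 45°. The bolt is in the lug at (198,150), the other two bolts are in the rack, and the hand is clear.

```bash
python3 -c "
from workcell import robot
print(robot.job_done())"
```

```text
the job is handed in; nothing more can be done
None
```

I clamped the vise with the short bolt, its nut an estimated 3.4 rad tight (worked out from how far I turned it, not read directly). I then turned the table 45° clockwise to its next stop, let go and handed the job in at about 27 s; no verdict was returned.

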